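# Roll the milling jar up onto the jar mill and close the end keeper

## Task

Load the bench jar mill: with the fingertips, push the white milling jar that lies in front of the mill's steel loading ramp slowly up the ramp, staying in contact behind it so that it never runs away or rolls back, until it drops between the two black rollers. Then push the sliding end keeper along its rail until the jar is held between the keeper's pad and the steel end plate with no more than a sliver of end play, and leave it there. Do not pick the jar up, and leave the soda can, tape roll and plastic bottle alone.

Things in the scene. Friction and masses are not known exactly. Their poses are not given: they have to be found in the camera images.
- mill: The jar mill, fixed: grey bed, two black rubber rollers, motor housing (84 mm high, to x = 139 mm, y -72 to 50 mm). Origin on the worktop below the middle between the rollers; x along the rollers toward the motor, away from the robot; y toward the ramp; z up. Rollers 24 mm diameter, axes at y = +32 mm (ramp side, geared, hardly turns) and y = -32 mm (turns freely), 24 mm high, x = -65 to 65 mm.
- seat (a point): Where the jar's axis comes to lie between the rollers: x = 0, y = 0, z = 65 mm in the mill's frame, same axes as the mill. Behind it a steel back rail (10 mm thick, along x at y = -52 mm, z = 65 mm) keeps the jar from overrunning; the rail's post at x = -128 mm, y = -52 mm is 78 mm high.
- end_plate (a point): Point on the face of the fixed steel end plate that the jar's base meets, at x = +72 mm, y = 0, z = 65 mm in the mill's frame, same axes. The plate is 92 mm high and 112 mm wide.
- ramp: Sheet-steel loading ramp of the mill, slope 12 degrees (0.21 rad). Origin on its surface, middle of its lower edge, 1 mm above the worktop, at y = +198 mm in the mill's frame. x up the slope toward the rollers, y across it (along the mill's x), z off the surface. 167 mm long, level with the first roller's top at its end. Side flanges 14 mm high at y = -68 and 68 mm, flared to 80 mm over the lowest 37 mm.
- jar_center (a point): Axis centre of the milling jar, 116 mm long, on its side before the ramp, lid toward the robot. Own x = jar axis, lid to base. White ceramic barrel 80 mm diameter, x = -34 to 58 mm; steel lid 68 mm diameter to x = -50, hub 26 mm to -58 mm. Rolls freely, 0.55 to 0.9 kg, glazed: friction about 0.4. Starts within 0.1 rad of the mill's x axis and 7 mm of the ramp's middle line; 40 mm above what it lies on.
- keeper (a joint): Travel (m) of the sliding end keeper along the back rail toward the end plate, along the mill's +x. Pad face at x = -94 mm + travel in the mill's frame. Starts at 0 to 0.014; reads 0.050 when pad, jar and end plate all touch. Slides against about 2.5 N of friction and stays where left; pushing it also slides the jar along the rollers (up to about 9 N in all).
- keeper_tab (a point): Push point on the keeper, moving with it: outer face (toward the robot, mill's -x) of its flat aluminium tab, 8 mm thick, 36 mm wide, 51 to 109 mm above the worktop. The point lies 92 mm above the worktop at the mill's y = 0. The white pad, 30 mm diameter, is on the tab's other side at 65 mm height.
- soda_can: Bystander: dark red drink can, 67 mm diameter, 116 mm high, standing; origin at its underside. To be left alone.
- tape_roll: Bystander: blue tape roll, 92 mm diameter, 24 mm high, lying flat; origin at its underside. To be left alone.
- wash_bottle: Bystander: translucent white plastic bottle without a cap, near the motor housing, 67 mm diameter, 187 mm high, standing; origin at its underside. To be left alone.

How it is judged:
On the way, in this order (a step that is already met when the one before it is completed fails the run):
1. the jar is on the middle of the ramp with the robot's fingers against it (x of jar_center in the frame of ramp between 0.05 and 0.13 m and contact force between any of the fingers, the arm and jar above 0.05 N), for 0.05 s.
2. the jar lies at rest between the two rollers, with the keeper still open (y of jar_center in the frame of mill between -0.006 and 0.006 m and z of jar_center in the frame of mill between 0.058 and 0.072 m and angle between the x axis of jar_center and the x axis of mill, either way round below 0.08 rad and linear speed of jar below 0.03 m/s and value of joint keeper below 0.045 m), for 0.2 s.
3. the keeper is pushed in until the jar has less than 4 mm of end play (y of jar_center in the frame of mill between -0.006 and 0.006 m and z of jar_center in the frame of mill between 0.058 and 0.072 m and angle between the x axis of jar_center and the x axis of mill, either way round below 0.08 rad and linear speed of jar below 0.03 m/s and value of joint keeper above 0.046 m), for 0.2 s.
At the end, for the whole second after the job is handed in: The jar lies at rest between the two rollers (axis within 6 mm of the middle between them, height 58 to 72 mm, parallel to the rollers within 0.08 rad) and the keeper's travel is over 46 mm, which leaves less than 4 mm of end play (all of step 3 and angular speed of jar below 0.3 rad/s); the robot touches nothing.
It fails at once if the jar runs free on the ramp: faster than 0.22 m/s with nothing of the robot against it (x of jar_center in the frame of ramp between 0.01 and 0.145 m and linear speed of jar above 0.22 m/s and not (contact force between any of the fingers, the arm and jar above 0.05 N)).
It fails at once if the jar is lifted: more than 15 mm off the worktop or the ramp, or its axis over 95 mm high ((x of jar_center in the frame of ramp below 0 m and height (world z) of jar_center above 0.055 m) or (x of jar_center in the frame of ramp between 0 and 0.16 m and z of jar_center in the frame of ramp above 0.055 m) or height (world z) of jar_center above 0.095 m).
It fails at once if the soda can, tape roll or plastic bottle is moved by more than 30 mm or tipped (distance of any of soda_can, tape_roll, wash_bottle from where it was at the start of the episode above 0.03 m or angle between any of soda_can, wash_bottle's own z axis and vertical above 0.4 rad).
It also fails if it takes over 54 s, if anything falls off the work surface, if the arm or the gripper's body presses on something with over 40 N, if the wrist force passes 120 N, or if a joint passes its speed limit or range.

## Robot

A 7-joint arm with a two-finger parallel gripper is mounted at the origin on a cart in front of the work surface, level with it; the furniture and walls round the work are solid. World frame = base frame: x ahead of the robot, y to its left, z up, the work surface at z = 0. Lengths are in m, angles in rad, forces in N, time in s.
With the tool pointing down it reaches from about 0.425 to 0.925 m from the base axis. Payload 6.8 kg.
Tool frame: the origin (TCP) lies on the front face of the gripper's body, between the roots of the fingers; the fingertips stand 73 mm ahead of it and the grasp point (between the pads) lies 54 mm ahead of it (env.nose_length is the distance from the TCP to the fingertips, in m); z points along the fingers, y is the line along which they close (so a half turn about z gives the same grasp; the last joint's range is limited). The gripper opens to 85 mm and grips with 20 to 120 N. Pads are 22 mm wide; open, the fingers measure 114 mm over their backs; the gripper's body (76 mm by 85 mm) begins 54 mm behind the grasp point. The pads swing forward as they close: fully open they stand 13 mm farther back than shut.
Start: joints at [-1.423, 0.477, 0.022, 1.555, -0.011, 1.109, -0.083], TCP at [0.171, 0.653, 0.304] pointing down, gripper open.
Joint ranges: [-2.96, 2.96], [-0.34, 2.1], [-1.41, 1.46], [0.24, 2.44], [-1.37, 4.51], [0.17, 1.92], [-2.96, 2.96]. Speed limits (rad/s): [2.39, 2.39, 3.14, 3.14, 3.14, 3.14, 3.14].

## Interface

Orientations are given as a unit quaternion [w, x, y, z].
In Python, from cell import env, kin, camera, calibration, job gives the robot as it stands. The module is installed in compiled form; this text tells all that it offers. Calls block until the motion is done:
- env.reach(position, orientation): joint-space move of the TCP to a pose.
- env.movel(position, velocity=0.15, rot=None, stop_force=None): straight line of the TCP; rot=None keeps the orientation; velocity is the mean speed in m/s. With stop_force (N) it stops when the force on the tool has changed by that much, and returns True; else False.
- env.goto_joints(angles): joint-space move.
- env.grip(opening, f_grip=None): finger opening in m; f_grip is the grip in N (None keeps the last); returns when the fingers have stopped.
- env.dwell(seconds).
- kin.inverse_kinematics(position, orientation): joint angles nearest the present ones, or None.
- env.get_state(): the state.
- camera(name): name is "side" or "top" or "wrist"; returns (picture, depth): 384x512x3 uint8, blue, green, red; 384x512 float32, m along the optical axis (not along the pixel's ray), 0 where there is no reading.
- calibration(name): a dict with "fx", "fy", "cx", "cy" (pixels), "k1" (the pictures are not rectified: a ray, as slopes to the right and down, at radius r is drawn at 1 + k1 r^2 times it, then the intrinsics apply), "rvec" (rotation vector, rad) and "tvec" (3), from world to camera coordinates, as OpenCV has them. Camera axes: x right, y down, z forward; pixel columns grow to the right and rows downward; lengths in m; the calibration is good to about 2 mm. A picture is of the moment at which its call begins: read the wrist's pose just before it. calibration takes no time and is no camera call; for the wrist camera it gives the pose at the moment of the call.
A pose or a line that the arm cannot do raises env.PlanningError and nothing moves.
- job.job_done(): hands the job in; it is judged then, once.
The state is a dict: "time": time; "qpos": joint angles; "joint_velocities": joint speeds; "joint_torque": joint torques, N m; "tcp_pos": TCP position; "orientation": TCP orientation; "force": force on the tool from outside, world axes, zero at the start; "torque": the same for the moment, N m; "opening": finger opening in m; "gripper_force": force on a finger pad.
Only numpy, scipy, OpenCV 4.12 (cv2) and the standard library are available. Lean on these libraries where they do the work, as an engineer would, in place of code of your own. Each camera call takes 0.05 s, during which the arm holds its last target. There are 200 camera calls.

## Working session

There is one attempt and no reset: what is moved stays moved. The work goes in short steps, each a Python script; the robot and the scene stay as the last script left them, time stands still between calls to the robot, and variables do not carry over. Pictures are saved under pics/ and viewed, at most 10 in all, crops included, and the job is handed in when it is done.

```bash
mkdir -p pics
python3 - <<'E'
from cell import env,camera,calibration
import cv2,numpy as np
for n in("top","side"):
    p,d=camera(n); cv2.imwrite(f"pics/{n}0.png",p); np.save(f"{n}0.npy",d); c=calibration(n); print(n,c)
s=env.get_state();print(s["time"],s["tcp_pos"],s["orientation"],s["opening"],s["force"])
E
```

```text
top {'fx': 433.603273282398, 'fy': 433.603273282398, 'cx': 252.14711681825867, 'cy': 189.25881386554505, 'k1': -0.09929006229483965, 'rvec': array([ 2.1413945 , -2.15153955,  0.02746176]), 'tvec': array([0.18274995, 0.6124339 , 1.41492594])}
side {'fx': 431.19648606645933, 'fy': 431.19648606645933, 'cx': 258.31923003386333, 'cy': 187.15911071367333, 'k1': -0.07306142114117098, 'rvec': array([ 1.88761123, -0.51567068,  0.33374155]), 'tvec': array([-0.43021174,  0.27495359,  0.68853205])}
0.1 [0.17069302 0.65264369 0.30302672] [-5.70261020e-05  1.27563801e-01  9.91830028e-01 -8.18053474e-04] 0.08543879195987697 [ 0.72045991 -0.08330902  0.13893036]
```

View pics/top0.png

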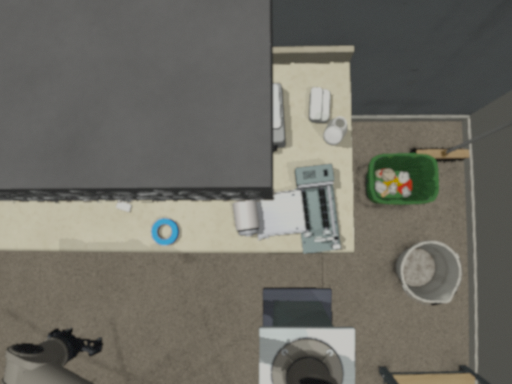

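View pics/side0.png

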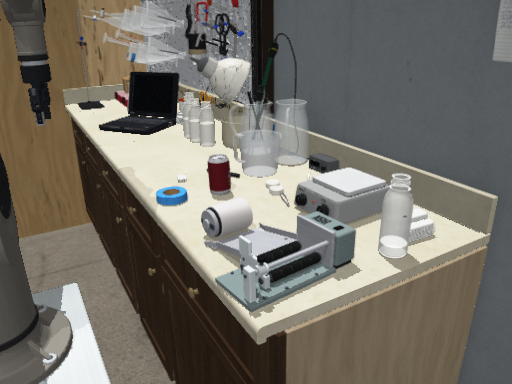

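Top view: the mill is around px (318,205), the ramp (282,215), the jar (246,218) and the tape (165,231), and an overhead shelf hides the back. Side view: the jar is at (228,220), the mill at (290,265), the can at (219,174) and the bottle at (396,215). Next I'll fit poses from the depth clouds.

```bash
cat > h.py <<'E'
import numpy as np,cv2
from scipy.spatial.transform import Rotation as R
def cloud(d,c):
    v,u=np.nonzero(d>0); z=d[v,u]
    # undistort: drawn = ray*(1+k1 r^2)
    K=np.array([[c["fx"],0,c["cx"]],[0,c["fy"],c["cy"]],[0,0,1.]])
    n=cv2.undistortPoints(np.c_[u,v].astype(float)[:,None],K,np.array([c["k1"],0,0,0.]))[:,0]
    P=np.c_[n*z[:,None],z]
    Rm=cv2.Rodrigues(np.asarray(c["rvec"]))[0]
    W=(P-np.ravel(c["tvec"]))@Rm
    return W,u,v
def near(W,lo,hi): return np.all((W>lo)&(W<hi),axis=1)
E
python3 - <<'E'
from h import *
from cell import calibration,kin,env
print(env.nose_length)
C={}
for n in("top","side"):
    d=np.load(f"{n}0.npy"); C[n]=cloud(d,calibration(n))
W,u,v=C["top"]
m=(u<260)&(v<180); print("shelf z",np.percentile(W[m,2],[5,50,95]),"x",W[m,0].min(),"y",W[m,1].min())
for n in C:
    W,u,v=C[n]
    m=near(W,[.25,-.3,-.02],[.9,.5,.25]); W=W[m]
    for z in (.084,.092):
        k=abs(W[:,2]-z)<.004; q=W[k]; k=near(q,[.3,-.2,0],[.75,.12,1]);q=q[k]
        print(n,z,len(q),q[:,:2].min(0) if len(q) else 0,q[:,:2].max(0) if len(q) else 0)
# ortho height map of both
im=np.zeros((300,400),np.float32)
for n in("top","side"):
    W,u,v=C[n]; W=W[near(W,[.3,-.2,-.02],[.75,.4,.25])]
    r=((.75-W[:,0])/.0015).astype(int); c=((.4-W[:,1])/.0015).astype(int)
    np.maximum.at(im,(r,c),W[:,2]+.01)
g=cv2.applyColorMap(np.uint8(np.clip(im/.13*255,0,255)),cv2.COLORMAP_TURBO); g[im<=0]=0
cv2.imwrite("pics/ortho.png",cv2.resize(g,(800,600),interpolation=cv2.INTER_NEAREST))
E
```

```text
0.0726
shelf z [0.90148571 0.90310137 0.90470169] x 0.5498833090355553 y 0.11552657644698877
top 0.084 588 [ 0.42336588 -0.09507589] [0.68886718 0.03544062]
top 0.092 133 [ 0.4489187  -0.09117101] [0.68734375 0.02664874]
side 0.084 747 [ 0.41762249 -0.09971557] [0.69061414 0.0355058 ]
side 0.092 230 [ 0.44149233 -0.09646499] [0.65589087 0.02878104]
```

View pics/ortho.png

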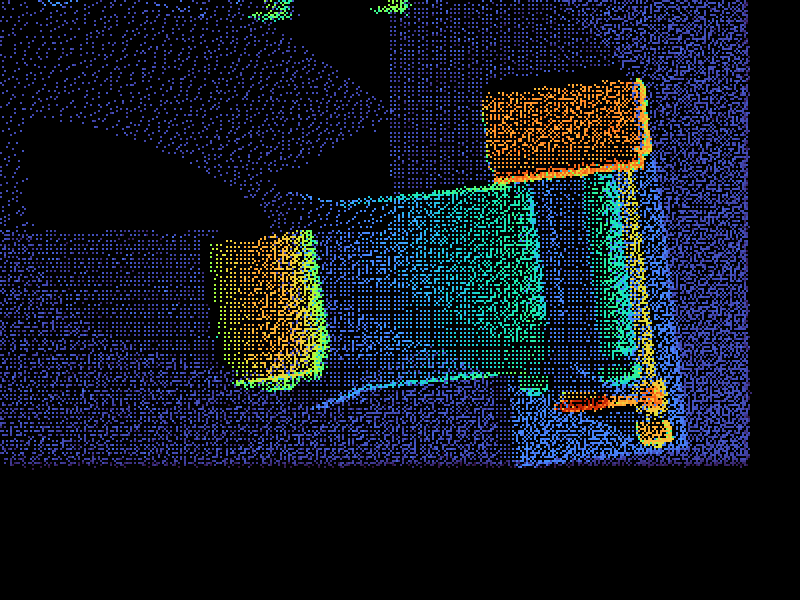

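Run:
```python
from h import *
from cell import calibration
from scipy.optimize import least_squares
for sel in (("top",),("side",),("top","side")):
    W=np.vstack([cloud(np.load(f"{n}0.npy"),calibration(n))[0] for n in sel])
    W=W[near(W,[.35,-.15,-.01],[.75,.3,.15])]
    J=W[near(W,[.44,.15,.02],[.60,.27,.12])]
    th0=0.115
    def toM(p,P): c,s=np.cos(p[2]),np.sin(p[2]); q=P[:,:2]-p[:2]; return np.c_[q[:,0]*c+q[:,1]*s,-q[:,0]*s+q[:,1]*c,P[:,2]]
    p=np.array([.515,-.025,th0])
    for it in range(4):
        M=toM(p,W)
        ro=W[(abs(M[:,0])<55)&(abs(M[:,0])<.05)&(abs(abs(M[:,1])-.032)<.014)&(M[:,2]>.022)&(M[:,2]<.042)]
        f=lambda a:np.hypot(abs(toM([p[0]-a[0]*np.sin(a[1]),p[1]+a[0]*np.cos(a[1]),a[1]],ro)[:,1])-.032,ro[:,2]-.024)-.012
        r=least_squares(f,[0,p[2]],loss="soft_l1",f_scale=.002)
        a=r.x; p=np.array([p[0]-a[0]*np.sin(a[1]),p[1]+a[0]*np.cos(a[1]),a[1]])
        M=toM(p,W); H=M[(abs(M[:,2]-.084)<.004)&(M[:,0]>.085)&(M[:,0]<.16)&(abs(M[:,1]+.01)<.08)]
        e=np.percentile(H,[0.5,99.5],axis=0); sh=e[1,0]-.139
        p[:2]+=sh*np.array([np.cos(p[2]),np.sin(p[2])])
    M=toM(p,W);H=M[(abs(M[:,2]-.084)<.004)&(M[:,0]>.085)&(M[:,0]<.16)&(abs(M[:,1]+.01)<.08)]
    print(sel,"mill",p,"n",len(ro),"rms",np.sqrt(np.mean(r.fun**2)),"housing",np.percentile(H,[.5,99.5],axis=0)[:,:2].ravel())
    E=M[(M[:,2]>.088)&(M[:,2]<.096)&(M[:,0]>.06)&(M[:,0]<.1)]; print(" plate x,y",len(E),np.percentile(E,[2,98],axis=0)[:,:2].ravel())
    T=M[(M[:,2]>.097)&(M[:,2]<.115)&(M[:,0]<-.05)&(abs(M[:,1])<.03)]; print(" tab",len(T),np.percentile(T,[2,50,98],axis=0))
    ra=M[(abs(M[:,0])<.05)&(M[:,1]>.06)&(M[:,1]<.12)]; print(" ramp resid z",np.median(ra[:,2]-(.001+np.tan(.2094)*(.198-ra[:,1]))))
    # jar barrel
    j=np.array([.515,.215,th0])
    for it in range(3):
        Q=toM(j,J); k=(abs(np.hypot(Q[:,1],Q[:,2]-.04)-.04)<.006)&(Q[:,2]>.03)&(Q[:,0]>-.05)&(Q[:,0]<.05) 
        P=J[k]
        g=lambda a:np.hypot(toM([j[0],a[0],a[1]],P)[:,1],P[:,2]-.04)-.04
        r=least_squares(g,j[1:],loss="soft_l1",f_scale=.002); j[1:]=r.x
        Q=toM(j,J); b=Q[np.hypot(Q[:,1],Q[:,2]-.04)>.037]; lo,hi=np.percentile(b[:,0],[.5,99.5]); 
        j[:2]+=(hi-.058)*np.array([np.cos(j[2]),np.sin(j[2])])
    print(" jar",j,"n",k.sum(),"rms",np.sqrt(np.mean(r.fun**2)),"ext",lo,hi,"in mill",toM(p,np.array([[j[0],j[1],.04]])),j[2]-p[2])
```

```text
('top',) mill [ 0.54504425 -0.02311199  0.10486378] n 460 rms 0.002733423756709893 housing [ 0.08536525 -0.07023167  0.139       0.0462763 ]
 plate x,y 79 [ 0.0730373  -0.06282394  0.09644396  0.04172764]
 tab 28 [[-0.10343211 -0.01701992  0.10112211]
 [-0.09946887 -0.00121206  0.10859371]
 [-0.09579844  0.01591975  0.11225808]]
 ramp resid z -0.0007223412732624383
 jar [0.51215174 0.20003287 0.07232947] n 617 rms 0.002578779759312242 ext -0.04303092109179566 0.05727487267829824 in mill [[-0.00935487  0.225362    0.04      ]] -0.03253431170032671
('side',) mill [ 0.54477684 -0.0252726   0.10753712] n 806 rms 0.0015356272478222693 housing [ 0.08574001 -0.07248662  0.139       0.04670869]
 plate x,y 138 [ 0.07273212 -0.06489901  0.08115935  0.04349273]
 tab 100 [[-0.10281509 -0.01902426  0.09707732]
 [-0.10112761 -0.00535267  0.10522209]
 [-0.09531182  0.0139215   0.10964427]]
 ramp resid z -9.698138381598886e-05
 jar [0.51550631 0.200052   0.0697267 ] n 942 rms 0.0023377059559833925 ext -0.045624986402869765 0.059399034867039895 in mill [[-0.00491736  0.22716461  0.04      ]] -0.037810426549785586
('top', 'side') mill [ 0.54514294 -0.02481086  0.10713068] n 1253 rms 0.0020671647512922942 housing [ 0.0853563  -0.07213725  0.139       0.04746421]
 plate x,y 217 [ 0.07243446 -0.06519659  0.09412459  0.04332357]
 tab 128 [[-0.10323755 -0.01947636  0.0971332 ]
 [-0.10123105 -0.00446428  0.10620921]
 [-0.09572408  0.01510546  0.11097429]]
 ramp resid z -0.00019754717685004086
 jar [0.51490723 0.2002159  0.06914718] n 1563 rms 0.002402265666685848 ext -0.046531479395006826 0.057695603333795115 in mill [[-0.00600118  0.22696966  0.04      ]] -0.037983503592991186
```

```bash
cat >> h.py <<'E'
MP=np.array([.5451,-.0248]);TH=.1071
c,s=np.cos(TH),np.sin(TH)
def m2w(x,y,z): return np.array([MP[0]+c*x-s*y,MP[1]+s*x+c*y,z])
def quat(ydir,tilt=0):
    """tool down, tool y along angle ydir in mill frame; tilt about mill y (rad, + = fingers point toward -x)"""
    a=TH+ydir; y=np.array([np.cos(a),np.sin(a),0]); z=np.array([0,0,-1.])
    Rm=R.from_matrix(np.c_[np.cross(y,z),y,z])
    Rm=R.from_rotvec(tilt*np.array([-s,c,0]))*Rm
    q=Rm.as_quat(); return q[[3,0,1,2]]
E
python3 - <<'E'
from h import *
from cell import calibration,kin,env
q0=env.get_state()["qpos"]
W=cloud(np.load("side0.npy"),calibration("side"))[0]
k=W[near(W,[.4,.15,.10],[1.0,.7,.125])]; print("can-ish",np.percentile(k,[5,50,95],axis=0))
for yd in(0,np.pi):
    for nm,P in(("above",m2w(.006,.30,.22)),("low",m2w(.006,.30,.095)),("end",m2w(.006,.055,.13))):
        j=kin.inverse_kinematics(P,quat(yd)); print(yd,nm,P,None if j is None else np.round(j,2))
for yd in(0,np.pi/2,-np.pi/2,np.pi):
    for t in(-.6,-.3,0,.2,.4):
        r=[]
        for xf in(-.125,-.103,-.058):
            # finger tip at x = xf-.013, z=.083
            tip=m2w(xf-.014,0,.085); q=quat(yd,t); zt=R.from_quat(np.r_[q[1:],q[0]]).apply([0,0,1])
            j=kin.inverse_kinematics(tip-.0726*zt,q); r.append(None if j is None else np.round(j,2).tolist())
        print(round(yd,2),t,[x is not None for x in r],r[1])
E
```

```text
can-ish [[0.60492217 0.43437792 0.1013978 ]
 [0.82254033 0.52798351 0.11192579]
 [0.97065819 0.6482234  0.12359275]]
0 above [0.51899701 0.27412245 0.22      ] [-0.94  0.46  0.45  1.87 -0.25  0.87 -0.25]
0 low [0.51899701 0.27412245 0.095     ] [-0.87  0.64  0.36  1.93 -0.36  0.64 -0.16]
0 end [0.54518638 0.03052624 0.13      ] [-0.54  0.55  0.48  2.02 -0.4   0.66  0.31]
3.141592653589793 above [0.51899701 0.27412245 0.22      ] [-0.44  0.43 -0.2   1.84  0.11  0.88  2.56]
3.141592653589793 low [0.51899701 0.27412245 0.095     ] [-0.4   0.62 -0.26  1.9   0.24  0.65  2.45]
3.141592653589793 end [0.54518638 0.03052624 0.13      ] [-0.99  0.99  1.26  2.05 -1.13  1.07 -2.18]
0 -0.6 [False, False, False] None
0 -0.3 [False, False, True] None
0 0 [True, True, True] [-0.78, 0.44, 0.9, 2.29, -0.58, 0.65, 0.65]
0 0.2 [True, True, True] [-0.61, 0.49, 0.69, 2.14, -0.37, 0.85, 0.43]
0 0.4 [True, True, True] [-0.53, 0.59, 0.61, 2.01, -0.29, 1.06, 0.37]
1.57 -0.6 [False, False, False] None
1.57 -0.3 [False, False, True] None
1.57 0 [True, True, True] [-0.48, 0.33, 0.49, 2.27, -0.28, 0.59, 1.91]
1.57 0.2 [True, True, True] [-0.45, 0.44, 0.47, 2.13, -0.23, 0.83, 1.86]
1.57 0.4 [True, True, True] [-0.4, 0.55, 0.43, 2.0, -0.19, 1.05, 1.83]
-1.57 -0.6 [False, False, False] None
-1.57 -0.3 [False, False, True] None
-1.57 0 [True, True, True] [-0.8, 0.45, 0.92, 2.29, -0.6, 0.66, -0.9]
-1.57 0.2 [True, True, True] [-0.81, 0.63, 1.0, 2.15, -0.6, 0.93, -0.89]
-1.57 0.4 [True, True, True] [-0.69, 0.69, 0.86, 2.02, -0.46, 1.11, -1.02]
3.14 -0.6 [False, False, False] None
3.14 -0.3 [False, True, True] [0.37, 0.24, -0.45, 2.43, 0.42, 0.22, 2.8]
3.14 0 [True, True, True] [-0.99, 0.72, 1.28, 2.29, -0.96, 0.87, -2.09]
3.14 0.2 [True, True, True] [-0.94, 0.85, 1.27, 2.16, -0.84, 1.1, -2.19]
3.14 0.4 [True, True, True] [-0.88, 1.0, 1.26, 2.03, -0.77, 1.31, -2.23]
```

Run:
```python
from h import *
from cell import env,camera,calibration
q=quat(0)
env.reach(m2w(.006,.30,.29),q)
env.grip(.05)
env.movel(m2w(.006,.30,.096),velocity=.12)
st=env.get_state();print(st["time"],st["tcp_pos"],st["opening"],st["force"],m2w(.006,.30,.096))
p,d=camera("side");cv2.imwrite("pics/s1.png",cv2.resize(p[120:320,120:400],(800,571)))
```

```text
4.175 [0.51937825 0.27432327 0.09664464] 0.05011820628168321 [ 0.08969774  0.48499198 -0.26295888] [0.51899701 0.27412245 0.096     ]
```

View pics/s1.png

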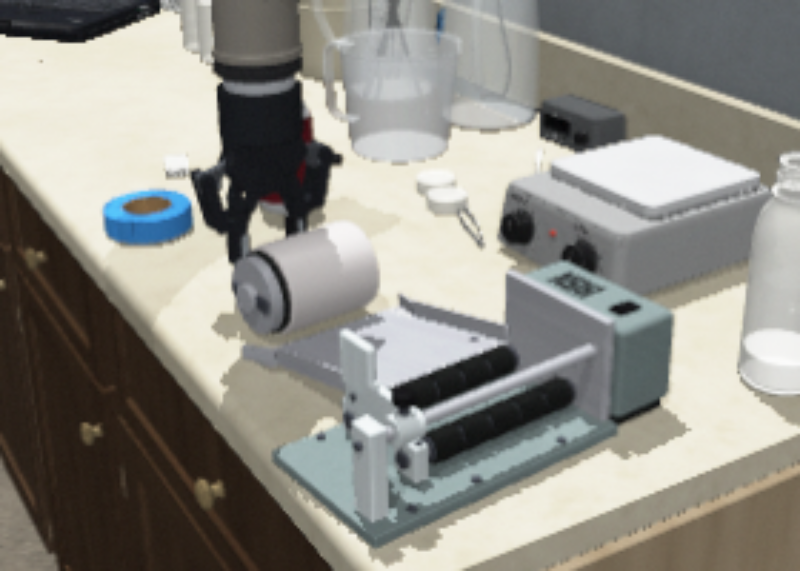

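The side view shows the fingers behind the jar (crop px 240,250), the ramp clear and the keeper open. Now I'll push slowly.

Run:
```python
from h import *
from cell import env,camera,calibration
env.movel(m2w(.006,.257,.094),velocity=.035)
f=env.get_state()["force"];print(f)
env.movel(m2w(.006,.257-.100,.094+.100*np.tan(.2094)),velocity=.04)
st=env.get_state();print(st["time"],st["tcp_pos"],st["force"])
p,d=camera("side");cv2.imwrite("pics/s2.png",cv2.resize(p[120:320,120:400],(800,571)))
W=cloud(d,calibration("side"))[0];M=np.c_[(W[:,:2]-MP)@np.array([[c,-s],[s,c]]),W[:,2]]
T=M[near(M,[-.06,.05,.05],[.07,.15,.118])];
for x in(-.03,0,.03):
    t=T[abs(T[:,0]-x)<.008];t=t[t[:,2]>np.percentile(t[:,2],90)];print(x,len(t),t.mean(0))
```

```text
[-0.19675041  0.54223834  0.2733652 ]
8.3167 [0.53507909 0.13395069 0.11606563] [-0.39968494  7.5646602   5.08012111]
-0.03 27 [-0.02613373  0.13407384  0.10599268]
0 19 [-0.00066361  0.1113396   0.10256183]
0.03 21 [0.03098565 0.14443049 0.11177984]
```

View pics/s2.png

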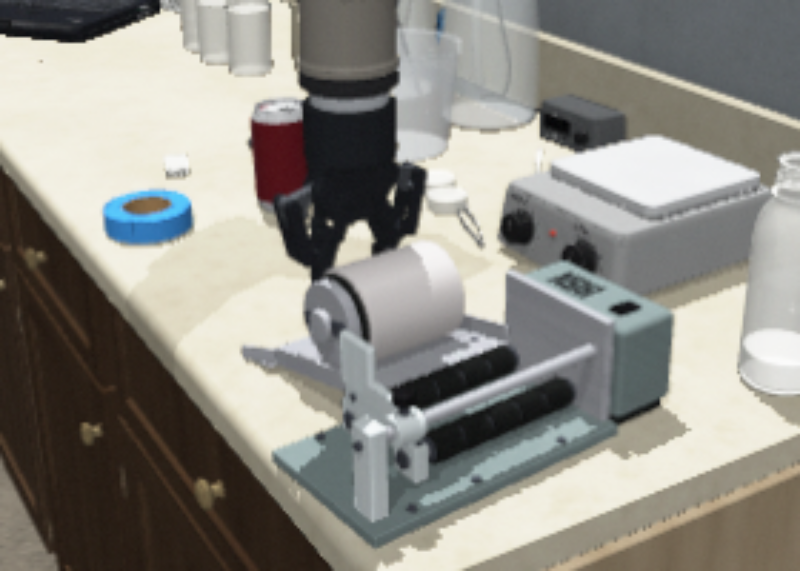

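Jar (px 385,305) is square on mid-ramp, with the fingers against it. I'll continue over the crest.

Run:
```python
from h import *
from cell import env,camera,calibration
env.movel(m2w(.006,.094,.128),velocity=.035)
print(env.get_state()["force"])
env.movel(m2w(.006,.070,.128),velocity=.025)
env.dwell(.5)
st=env.get_state();print(st["time"],st["tcp_pos"],st["force"])
p,d=camera("side");cv2.imwrite("pics/s3.png",cv2.resize(p[120:320,120:400],(800,571)))
```

```text
[1.03132979 5.07961328 3.00887635]
11.9583 [0.54359109 0.04550202 0.12801866] [-0.63766791 -0.26873762  0.71300128]
```

View pics/s3.png

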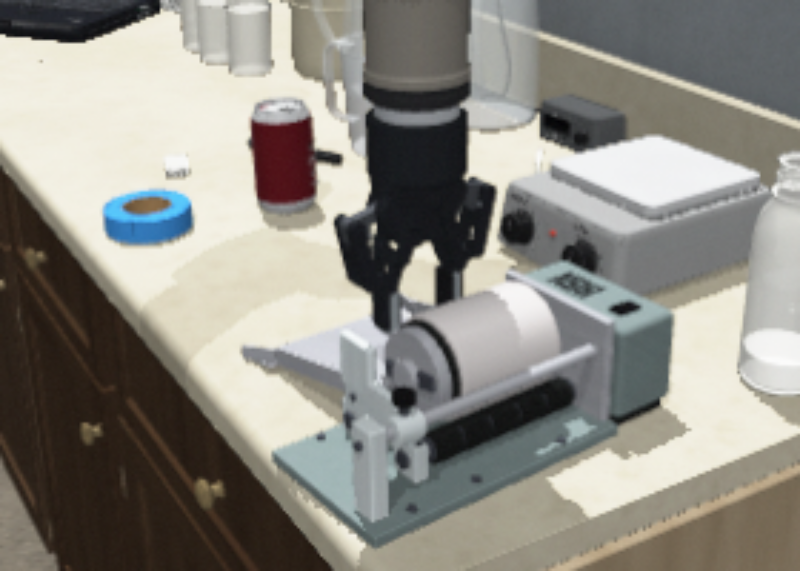

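The jar lies between the rollers (px 480,345) and the keeper is still open (px 360,370). Next I'll back off, close the fingers and push the keeper.

Run:
```python
from h import *
from cell import env,camera,calibration
q=quat(0)
env.movel(m2w(.006,.095,.135),velocity=.1)
env.movel(m2w(.006,.095,.25),velocity=.15)
env.grip(0.0)
env.reach(m2w(-.133,0,.25),q)
env.movel(m2w(-.133,0,.159),velocity=.1)
st=env.get_state();print(st["time"],st["tcp_pos"],st["force"],st["opening"])
h=env.movel(m2w(-.055,0,.159),velocity=.02,stop_force=14)
st=env.get_state();w=st["tcp_pos"][:2]-MP
print(h,st["time"],st["tcp_pos"],"mill x,y",w[0]*c+w[1]*s,-w[0]*s+w[1]*c,st["force"])
p,d=camera("side");cv2.imwrite("pics/s4.png",cv2.resize(p[120:320,120:400],(800,571)))
```

```text
15.6333 [ 0.4132715  -0.03901731  0.15934496] [-0.07819423  0.1490768   0.15469912] -0.00045308877053032995
True 18.4583 [ 0.47503665 -0.03224093  0.15827884] mill x,y -0.07045730383143299 9.114917953978452e-05 [ 0.08907019  0.08033474 -0.03517547]
```

View pics/s4.png

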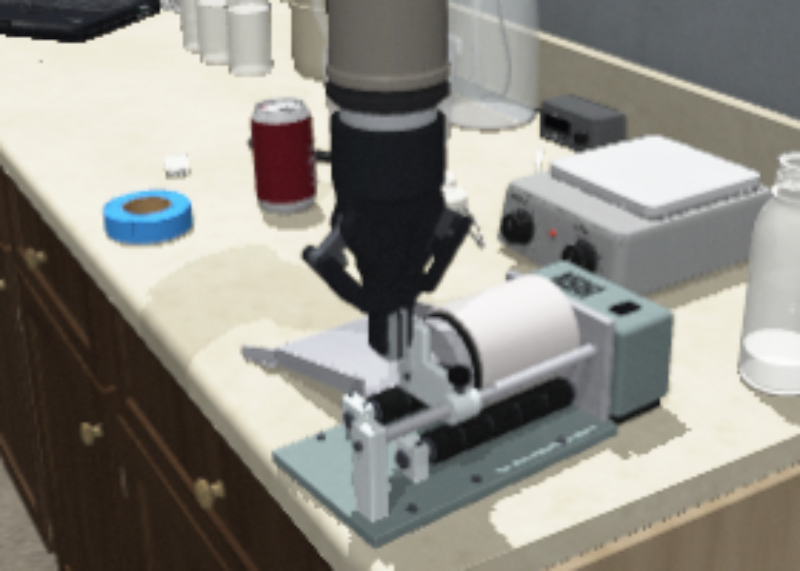

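The keeper has moved in (px 430,370) and the jar is near the end plate. I'll push once more to confirm the stop, then retreat and check.

Run:
```python
from h import *
from cell import env,camera,calibration
def mx():
    st=env.get_state();w=st["tcp_pos"][:2]-MP; return round(w[0]*c+w[1]*s,4),st["time"],st["force"].round(1)
h=env.movel(m2w(-.055,0,.159),velocity=.015,stop_force=18); print(h,mx())
env.movel(m2w(-.095,0,.159),velocity=.06); print(mx())
env.movel(m2w(-.115,0,.30),velocity=.15)
env.reach(m2w(-.08,.25,.33),quat(0)); env.dwell(.5); print(mx())
W=[]
for n in("side","top"):
    p,d=camera(n)
    if n=="side":cv2.imwrite("pics/s5.png",cv2.resize(p[120:320,120:400],(800,571)))
    W.append(cloud(d,calibration(n))[0])
W=np.vstack(W);M=np.c_[(W[:,:2]-MP)@np.array([[c,-s],[s,c]]),W[:,2]]
T=M[near(M,[-.12,-.03,.097],[-.035,.03,.115])];print("tab/lid x",np.percentile(T,[2,50,98],axis=0))
from scipy.optimize import least_squares
B=M[near(M,[-.01,-.045,.06],[.06,.045,.115])]
r=least_squares(lambda a:np.hypot(B[:,1]-a[0]-a[2]*B[:,0],B[:,2]-a[1])-.04,[0,.065,0],loss="soft_l1",f_scale=.002);print("jar y,z,yaw",r.x)
```

```text
True (np.float64(-0.0699), 19.0667, array([-0.1,  0.4,  0.1]))
(np.float64(-0.095), 19.6333, array([-0.1, -0.2, -0.1]))
(np.float64(-0.08), 22.2333, array([ 0.6, -0.2, -0.1]))
tab/lid x [[-0.05731204 -0.01988747  0.09793662]
 [-0.05495441 -0.0036188   0.10605366]
 [-0.04957048  0.01598845  0.11170509]]
jar y,z,yaw [-0.00077607  0.06454354  0.00700333]
```

View pics/s5.png

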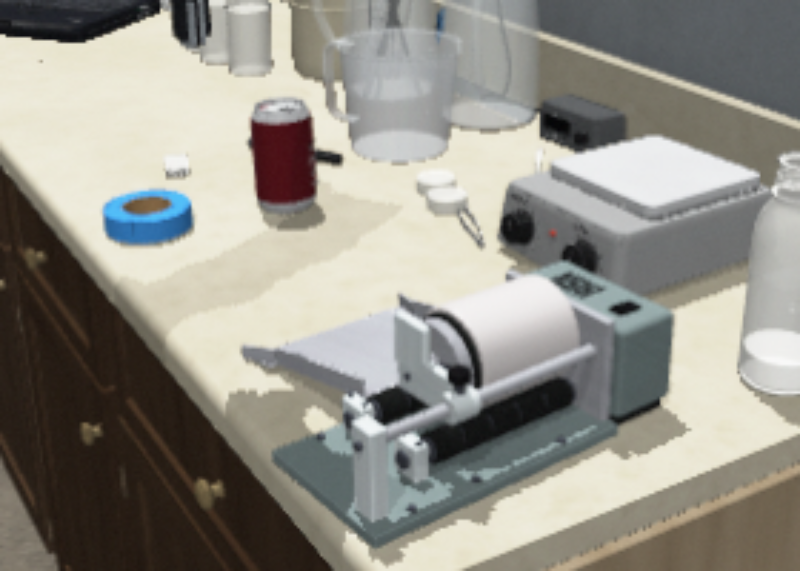

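The second push stopped within 0.6 mm at 18 N, so the jar is clamped. The view shows it seated (px 520,330) between the pad and the end plate, with the robot clear.

```bash
python3 -c "
from cell import job
print(job.job_done())"
```

```text
the job is handed in; nothing more can be done
None
```

The jar is on the rollers, held between the keeper's pad and the end plate, and the job is handed in at about 22 s of robot time; no verdict came back, but the last check showed the axis within 1 mm of the middle and the keeper against a firm stop.

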